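# Check the hand levers of two batter dispensers

### The job

Before the two batter dispensers are filled, check their hand levers, the large dispenser first and then the small one: with the outside of the fingers push the lever gently in towards the fixed grip bar until it meets its stop, hold it there for about a second and a half to see that it stops short of the bar, then let it spring fully back out before going on. Only push from the outer side: do not pinch the lever, do not put a finger between lever and bar or touch the bar, and leave everything else on the worktop where it is.

Things in the scene. Friction and masses are not known exactly. Their poses are not given: they have to be found in the camera images.
- large: the LARGE dispenser (funnel 160 mm across its mouth, rim 175 mm high): a plain steel batter funnel on a three-legged wire stand, fixed. Origin on the worktop under its centre. A fixed grip bar runs out along its -x (towards the robot, within 0.35 rad); the hand lever stands on the bar's -y side, right as the robot sees it. Either dispenser may be on the left.
- large_bar: Fixed black grip bar of the large dispenser, 18 mm thick, level, its axis 150 mm above the worktop, from 115 to 225 mm out from the funnel's centre along the dispenser's -x. Origin and axes are the dispenser's own (worktop, under the funnel's centre). Not to be touched.
- large_lever (a joint): Hand lever of the large dispenser: steel strip 4 mm thick, 18 mm high, 125 mm long, on an upright hinge. 0 rad = out at rest, angled 0.42 rad away from the bar; grows as it is pushed in. At 0.42 it meets its hard stop, parallel to the bar, about 20 mm of air left between. Spring: 100 mm from the hinge it takes 2 N to start, 4 N at the stop; let go, it springs back to 0.
- large_push (a point): Point on the outer face of the large lever (the face away from the bar), 100 mm from the hinge and 25 mm from the lever's end, at mid-height (150 mm above the worktop). Its axes turn with the lever: y points into the lever, the direction to push (level); x points back along the lever to its hinge; z up.
- large_hinge (a point): Upright hinge axis of the large lever, at the lever's mid-height.
- large_liner: Black rubber strip, 3 mm thick and 100 mm long, along the inner face of the large lever (the face towards the bar). Not to be touched: touching it means a finger is between lever and bar. Origin and axes are those of the lever: on the hinge axis at mid-height, x from the lever's end to the hinge, y towards the bar.
- small: the SMALL dispenser (funnel 110 mm across its mouth, rim 150 mm high): a plain steel batter funnel on a three-legged wire stand, fixed. Origin on the worktop under its centre. A fixed grip bar runs out along its -x (towards the robot, within 0.35 rad); the hand lever stands on the bar's -y side, right as the robot sees it. Either dispenser may be on the left.
- small_bar: Fixed black grip bar of the small dispenser, 18 mm thick, level, its axis 125 mm above the worktop, from 90 to 200 mm out from the funnel's centre along the dispenser's -x. Origin and axes are the dispenser's own (worktop, under the funnel's centre). Not to be touched.
- small_lever (a joint): Hand lever of the small dispenser: steel strip 4 mm thick, 18 mm high, 125 mm long, on an upright hinge. 0 rad = out at rest, angled 0.42 rad away from the bar; grows as it is pushed in. At 0.42 it meets its hard stop, parallel to the bar, about 20 mm of air left between. Spring: 100 mm from the hinge it takes 2 N to start, 4 N at the stop; let go, it springs back to 0.
- small_push (a point): Point on the outer face of the small lever (the face away from the bar), 100 mm from the hinge and 25 mm from the lever's end, at mid-height (125 mm above the worktop). Its axes turn with the lever: y points into the lever, the direction to push (level); x points back along the lever to its hinge; z up.
- small_hinge (a point): Upright hinge axis of the small lever, at the lever's mid-height.
- small_liner: Black rubber strip, 3 mm thick and 100 mm long, along the inner face of the small lever (the face towards the bar). Not to be touched: touching it means a finger is between lever and bar. Origin and axes are those of the lever: on the hinge axis at mid-height, x from the lever's end to the hinge, y towards the bar.
- lemon: Yellow lemon, 78x55x56 mm, lying between the dispensers. Loose bystander; origin at its underside's centre.
- scissors: Blue-handled scissors, 199x87x9 mm, lying in front between the dispensers. Loose bystander; origin at its underside's centre.
- garlic: Garlic bulb, 60x57x58 mm, between the dispensers. Loose bystander; origin at its underside's centre.
- tomato_tin: Tin, 75 mm across and 58 mm high, behind and between the dispensers. Loose bystander; origin at its underside's centre.
- spice_b: Spice jar with a dark cap, 44 mm across and 105 mm high, behind and between the dispensers. Loose bystander; origin at its underside's centre.
- serving_spoon: Steel spoon, 188x38x15 mm, lying at the front left. Loose bystander; origin at its underside's centre.

How it is judged:
By the outcome, as a careful person would: the job done as asked, in the order asked, and still so for the second after the job is handed in, with the robot touching nothing.
It also fails if it takes over 64 s, if anything falls off the work surface, if the arm or the gripper's body presses on something with over 40 N, if the wrist force passes 120 N, or if a joint passes its speed limit or range.

### The arm

A 7-joint arm with a two-finger parallel gripper is mounted at the origin on a cart in front of the work surface, level with it; the furniture and walls round the work are solid. World frame = base frame: x ahead of the robot, y to its left, z up, the work surface at z = 0. Lengths are in m, angles in rad, forces in N, time in s.
With the tool pointing down it reaches from about 0.4 to 0.85 m from the base axis. Payload 6.9 kg.
Tool frame: the origin (TCP) lies midway between the tips of the shut fingers; the grasp point (between the pads) lies behind it (ctrl.pinch_z is the z of the grasp point in the tool frame, in m); z points along the fingers, y is the line along which they close (so a half turn about z gives the same grasp; the last joint's range is limited). The gripper opens to 85 mm and grips with 20 to 120 N. Pads are 22 mm wide; open, the fingers measure 114 mm over their backs; the gripper's body (76 mm by 85 mm) begins 54 mm behind the grasp point. The pads swing forward as they close: fully open they stand 13 mm farther back than shut.
Start: joints at [-1.012, 0.507, -0.238, 1.5, 0.126, 1.149, -0.155], TCP at [0.274, 0.562, 0.231] pointing down, gripper open.
Joint ranges: [-3.08, 3.08], [-0.24, 2.05], [-1.43, 1.35], [0, 2.5], [-1.52, 4.66], [0.17, 1.96], [-2.89, 2.89]. Speed limits (rad/s): [2.39, 2.39, 3.14, 3.14, 3.14, 3.14, 3.14].

### API

Orientations are given as a unit quaternion [w, x, y, z].
In Python, from station import ctrl, get_state, vision, ticket, models gives the robot as it stands. Calls block until the motion is done:
- ctrl.movep(position, orientation): joint-space move of the TCP to a pose.
- ctrl.movel(position, frame=None, max_speed=0.15): straight line of the TCP; frame=None keeps the orientation; max_speed is the mean speed in m/s.
- ctrl.set_joints(angles): joint-space move.
- ctrl.ungrasp() and ctrl.close_gripper(force=None): open the fingers fully, or close them until they stop; force is the grip in N (None keeps the last).
- ctrl.pause(seconds).
- ctrl.ik(position, orientation): joint angles nearest the present ones, or None.
- get_state(): the state.
- vision.grab_frame(name): name is "side" or "top" or "wrist"; returns (picture, depth): 400x640x3 uint8, blue, green, red; 400x640 float32, m along the optical axis (not along the pixel's ray), 0 where there is no reading.
- vision.camera_info(name): a dict with "mtx" (3x3 intrinsics, pixels), "R" (3x3) and "t" (3): a world point X has camera coordinates R X + t; the wrist camera has in their place "hand_eye" (4x4, takes a point from camera to tool coordinates, whose origin is the TCP and whose axes are the flange's). Camera axes: x right, y down, z forward; pixel columns grow to the right and rows downward; lengths in m; the calibration is good to about 2 mm. A picture is of the moment at which its call begins: read the wrist's pose just before it. camera_info takes no time and is no camera call.
A pose or a line that the arm cannot do raises ctrl.Unreachable and nothing moves.
- ticket.close_job(): hands the job in; it is judged then, once.
Trained networks look in the newest picture that a camera, given by its name, has taken for a name from the list of things; names that differ only in an ending like _2 or _b are one class to them, and where a whole thing is asked for, a point or a joint stands for the part that bears it (a point fixed in the world has none). Each returns a list of dicts, best first, with "p" (0 to 1); they miss things now and then, are a little off and sometimes report something else, mostly with a low value. They report only what shows in the picture. A call takes as long as a camera call.
- models.recognise(camera, target): "point" ([column, row] in pixels, amid what is visible of it).
- models.masks_of(camera, target): "mask" (400x640 bool, what is visible of it) and "point" ([column, row] in pixels, amid what is visible of it).
The state is a dict: "time": time; "qpos": joint angles; "qd": joint speeds; "tau": joint torques, N m; "tcp_pos": TCP position; "eef_rot": TCP orientation; "contact_force": force on the tool from outside, world axes, zero at the start; "wrist_torque": the same for the moment, N m; "width": finger opening in m; "gripper_force": force on a finger pad.
Only numpy, scipy, OpenCV 4.12 (cv2) and the standard library are available. Lean on these libraries where they do the work, as an engineer would, in place of code of your own. Each camera call takes 0.05 s, during which the arm holds its last target. There are 200 camera calls.

## Working session

There is one attempt and no reset: what is moved stays moved. The work goes in short steps, each a Python script; the robot and the scene stay as the last script left them, time stands still between calls to the robot, and variables do not carry over. Pictures are saved under pics/ and viewed, at most 10 in all, crops included, and the job is handed in when it is done.

```bash
ls; mkdir -p pics; python3 - <<'E'
from station import ctrl,get_state,vision,models
import cv2,numpy as np
print(get_state())
for c in("top","side"):
    im,d=vision.grab_frame(c); cv2.imwrite(f"pics/{c}0.png",im); np.save(f"pics/{c}d.npy",d)
    print(c,vision.camera_info(c))
    for n in("large","small","large_bar","small_bar","large_lever","small_lever","large_push","small_push","large_hinge","small_hinge"):
        r=models.recognise(c,n); print(n,[(np.round(x["point"]),round(x["p"],2)) for x in r[:3]])
print(ctrl.pinch_z)
E
```

```text
pics
{'time': 0.0, 'qpos': array([-1.01149637,  0.50833266, -0.23752497,  1.50112865,  0.12569928,
        1.14891038, -0.15480482]), 'qd': array([-1.91133502e-04, -8.64458406e-04,  1.35485995e-05, -1.14116340e-03,
        1.41684093e-04,  4.28547059e-04,  8.45867881e-04]), 'tau': array([-5.26908862e-04, -6.20591927e+01, -2.18696326e+00, -2.49655384e+01,
        1.27628044e-02,  1.18308153e-02,  1.38518521e-05]), 'tcp_pos': array([0.27383918, 0.56125432, 0.23043434]), 'eef_rot': array([-1.84348056e-04,  2.24952171e-01,  9.74369396e-01, -8.75609222e-04]), 'contact_force': array([-0.52411918, -0.35925891, -0.03750154]), 'wrist_torque': array([0.0009122 , 0.01071335, 0.0157477 ]), 'gripper_force': 0.0, 'width': 0.08540840642192869}
top {'mtx': array([[399.74851693,   0.        , 317.52035182],
       [  0.        , 399.74851693, 203.14400524],
       [  0.        ,   0.        ,   1.        ]]), 'R': array([[-0.01157713, -0.99979627,  0.01653469],
       [-0.99320567,  0.00958278, -0.11597698],
       [ 0.1157949 , -0.01776503, -0.99311427]]), 't': array([-0.03104215,  0.57862096,  1.16
[... 617 characters left out ...]
780286e-02, -2.38562884e-04],
       [-7.59916023e-03,  6.44232347e-01, -7.64792087e-01],
       [ 9.39087064e-03, -7.64734467e-01, -6.44277120e-01]]), 't': array([0.5748953 , 0.08875373, 1.88779364])}
large [(array([300., 155.]), 0.91), (array([344., 224.]), 0.54)]
small [(array([312., 231.]), 0.94)]
large_bar []
small_bar [(array([348., 234.]), 0.75)]
large_lever [(array([334., 139.]), 0.62), (array([342., 222.]), 0.18)]
small_lever [(array([347., 220.]), 0.52), (array([310., 233.]), 0.51)]
large_push [(array([328., 139.]), 0.64)]
small_push [(array([348., 222.]), 0.74)]
large_hinge [(array([328., 141.]), 0.68), (array([308., 234.]), 0.19)]
small_hinge [(array([344., 220.]), 0.72)]
-0.0187
```

```bash
python3 - <<'E'
import cv2
a=cv2.imread("pics/top0.png")[100:300,150:500]; cv2.imwrite("pics/topc.png",cv2.resize(a,None,fx=2.28,fy=2.28,interpolation=2))
a=cv2.imread("pics/side0.png")[80:290,190:470]; cv2.imwrite("pics/sidec.png",cv2.resize(a,None,fx=2.8,fy=2.8,interpolation=2))
E
```

```text
(no output)
```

View pics/topc.png

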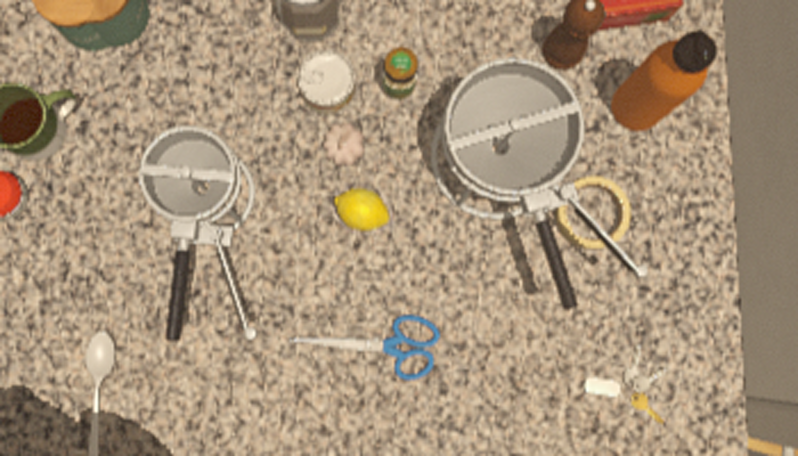

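View pics/sidec.png

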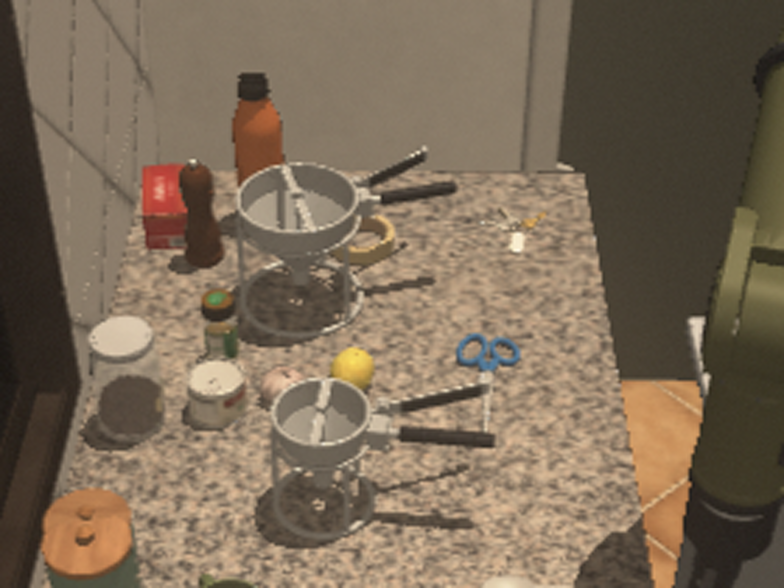

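The top view shows the large dispenser on the right: funnel at crop (513,130), bar end (570,305), lever from (570,190) to its tip (642,272). The small one is on the left: funnel at (190,173), bar end (173,337), lever from (218,235) to its tip (250,333). The side view agrees. Next I fit the geometry from depth.

```bash
cat > h.py <<'E'
import numpy as np,cv2
from station import ctrl,get_state,vision,models
from scipy.spatial.transform import Rotation as Ro
def cloud(c,d):
    i=vision.camera_info(c);v,u=np.mgrid[:400,:640]
    P=np.stack([(u-i["mtx"][0,2])/i["mtx"][0,0]*d,(v-i["mtx"][1,2])/i["mtx"][1,1]*d,d],-1)
    return (P-i["t"])@i["R"]
def ray(c,px,z):
    i=vision.camera_info(c);r=i["R"].T@np.linalg.solve(i["mtx"],[px[0],px[1],1.]);o=-i["R"].T@i["t"]
    return o+r*(z-o[2])/r[2]
E
python3 - <<'E'
from h import *
im=cv2.imread("pics/top0.png").astype(int);W=cloud("top",np.load("pics/topd.npy"))
S=cv2.imread("pics/side0.png").astype(int);WS=cloud("side",np.load("pics/sided.npy"))
f=lambda x,y:np.array([x/2.28+150,y/2.28+100])
for n,cen,be,hi,ti,zr,zb in(("large",(513,130),(570,305),(570,190),(642,272),.175,.15),("small",(190,173),(173,337),(218,235),(250,333),.15,.125)):
    C=ray("top",f(*cen),zr);B=ray("top",f(*be),zb+.009);H=ray("top",f(*hi),zb+.009);T=ray("top",f(*ti),zb+.009)
    print(n,"C",C[:2].round(3),"barend",B[:2].round(3),np.linalg.norm((B-C)[:2]).round(3),"H",H[:2].round(3),"T",T[:2].round(3))
    for nm,Wc,I in(("top",W,im),("side",WS,S)):
        g=I.sum(2); near=np.linalg.norm(Wc[...,:2]-C[:2],axis=-1)
        hz=(abs(Wc[...,2]-zb-.004)<.02)&(near<.27)&(near>(.10 if n=="large" else .075))
        for k,m in(("dark",hz&(g<170)),("bright",hz&(g>=170))):
            P=Wc[m]; 
            if len(P)<8: print(nm,k,len(P));continue
            q=P[:,:2]-P[:,:2].mean(0);u,s,vt=np.linalg.svd(q,full_matrices=False)
            print(nm,k,len(P),"mean",P.mean(0).round(3),"dir",vt[0].round(3),"perp std",(s[1]/len(P)**.5).round(4),"zmax",P[:,2].max().round(3),"r",near[m].max().round(3))
    # rim
    m=(abs(W[...,2]-zr)<.012)&(np.linalg.norm(W[...,:2]-C[:2],axis=-1)<.1)&(np.linalg.norm(W[...,:2]-C[:2],axis=-1)>.045)
    P=W[m];A=np.c_[2*P[:,:2],np.ones(len(P))];s=np.linalg.lstsq(A,(P[:,:2]**2).sum(1),rcond=None)[0];print("rim fit",s[:2].round(3),np.sqrt(s[2]+s[:2]@s[:2]).round(3),len(P))
E
```

```text
large C [ 0.685 -0.191] barend [ 0.479 -0.254] 0.216 H [ 0.616 -0.259] T [ 0.517 -0.341]
top dark 43 mean [ 0.575 -0.272  0.155] dir [-1.    -0.008] perp std 0.0312 zmax 0.161 r 0.215
top bright 894 mean [ 0.664 -0.292  0.155] dir [-0.984  0.176] perp std 0.0447 zmax 0.174 r 0.235
side dark 138 mean [ 0.609 -0.259  0.148] dir [ 0.999 -0.036] perp std 0.0309 zmax 0.158 r 0.213
side bright 361 mean [ 0.694 -0.307  0.154] dir [-0.972  0.236] perp std 0.0441 zmax 0.174 r 0.232
rim fit [ 0.686 -0.192] 0.078 722
small C [0.642 0.193] barend [0.447 0.214] 0.195 H [0.569 0.162] T [0.451 0.123]
top dark 76 mean [0.499 0.209 0.131] dir [-0.997  0.071] perp std 0.0052 zmax 0.137 r 0.196
top bright 930 mean [0.694 0.182 0.127] dir [-1.    -0.012] perp std 0.0932 zmax 0.149 r 0.27
side dark 134 mean [0.505 0.184 0.125] dir [0.111 0.994] perp std 0.0279 zmax 0.134 r 0.196
side bright 602 mean [0.694 0.184 0.126] dir [-0.999  0.051] perp std 0.088 zmax 0.149 r 0.27
rim fit [0.636 0.196] 0.056 447
```

Both geometries agree with the given sizes: bar ends 0.216 and 0.195 m out, lever lengths about 0.125 m, lever angles 0.4 rad off the bars. Now I shut the fingers and hover outside the large lever.

```bash
python3 - <<'E'
from h import *
p,q=pose("small",0,.03,.36,1); ctrl.movep(p,q)
im,d=vision.grab_frame("wrist");cv2.imwrite("pics/ws.png",im)
st=get_state();np.savez("pics/ws.npz",d=d,p=st["tcp_pos"],q=st["eef_rot"])
p,q=pose("large",0,.03,.36,1); ctrl.movep(p,q)
st=get_state();im,d=vision.grab_frame("wrist");cv2.imwrite("pics/wl.png",im);np.savez("pics/wl.npz",d=d,p=st["tcp_pos"],q=st["eef_rot"])
print(st["time"],st["tcp_pos"],p,st["qpos"].round(2))
cv2.imwrite("pics/wboth.png",np.vstack([cv2.resize(cv2.imread(f"pics/{k}.png"),(480,300)) for k in("wl","ws")]))
print(vision.camera_info("wrist"))
E
```

```text
6.325 [ 0.56805967 -0.35478011  0.36004921] [ 0.56721714 -0.35630998  0.36      ] [ 0.35  0.54  0.35  1.12 -0.18  1.51  1.36]
{'mtx': array([[298.55426536,   0.        , 318.91441006],
       [  0.        , 298.55426536, 197.71309056],
       [  0.        ,   0.        ,   1.        ]]), 'hand_eye': array([[ 1.01291519e-05, -9.59626037e-01, -2.81278989e-01,
         7.24912806e-02],
       [ 9.99999239e-01,  3.56805598e-04, -1.18128552e-03,
         3.93307120e-04],
       [ 1.23395426e-03, -2.81278763e-01,  9.59625310e-01,
        -1.43016428e-01],
       [ 0.00000000e+00,  0.00000000e+00,  0.00000000e+00,
         1.00000000e+00]])}
```

View pics/wboth.png

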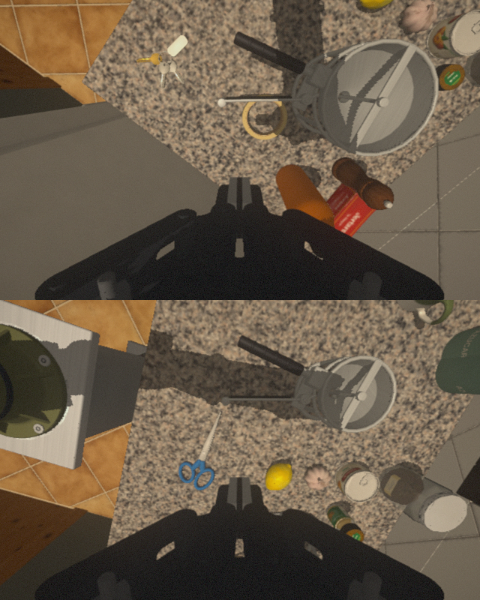

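The wrist view shows each lever parallel to the tool y axis as planned, with tips near (221,102) and (221,400) in the stacked picture. The orange bottle stands right of the fingers near the large lever. I refine the lever line and check clearance to the bottle.

```bash
cat > m.py <<'E'
from h import *
def wcloud(d,p,q):
    i=vision.camera_info("wrist");v,u=np.mgrid[:400,:640]
    P=np.stack([(u-i["mtx"][0,2])/i["mtx"][0,0]*d,(v-i["mtx"][1,2])/i["mtx"][1,1]*d,d],-1)
    T=i["hand_eye"];R=Ro.from_quat(np.asarray(q)[[1,2,3,0]]).as_matrix()
    return (P@T[:3,:3].T+T[:3,3])@R.T+p
E
python3 - <<'E'
from m import *
out=[]
for k,n in(("wl","large"),("ws","small")):
    f=np.load(f"pics/{k}.npz");W=wcloud(f["d"],f["p"],f["q"]);g=G[n];zb=g["z"]
    l=np.array([-np.cos(g["a"]),-np.sin(g["a"])]);nn=np.array([l[1],-l[0]])
    D=W[...,:2]-g["H"];s=D@l;t=D@nn
    m=(abs(W[...,2]-zb)<.02)&(s>.04)&(s<.15)&(abs(t)<.02)&(f["d"]>0)
    S,T=s[m],t[m];c=np.polyfit(S,T,1)
    print(n,m.sum(),"s",np.percentile(S,[0,2,98,100]).round(4),"line",c.round(4),"t pct",np.percentile(T-c[0]*S,[5,50,95]).round(4),"zmed",np.median(W[m][:,2]).round(3),W[m][:,2].max().round(3))
    p=pose(n,0,.03,0,1)[0][:2]
    # tall stuff near approach (push frame about TCP)
    E=W[...,:2]-p; b=(W[...,2]>zb-.03)&(W[...,2]<.3)&(np.linalg.norm(E,axis=-1)<.16)&(t<-.02)&(f["d"]>.2)
    v=np.where(b)
    if b.any(): 
        r=np.linalg.norm(E[b],axis=-1);print("obst n",b.sum(),"rmin",r.min().round(3),"pts",W[b][np.argsort(r)[:200:40]].round(3).tolist(),"zmax",W[b][:,2].max())
    out.append(cv2.resize(cv2.imread(f"pics/{k}.png")[90:190,270:430],None,fx=4.5,fy=3,interpolation=2))
cv2.imwrite("pics/lev.png",np.vstack(out)[:600])
E
```

```text
large 622 s [0.0402 0.042  0.1299 0.1323] line [-0.0626  0.0118] t pct [0.0069 0.0119 0.0158] zmed 0.159 0.161
obst n 662 rmin 0.123 pts [[0.648, -0.263, 0.142], [0.655, -0.265, 0.142], [0.652, -0.261, 0.143], [0.66, -0.266, 0.128], [0.661, -0.266, 0.178]] zmax 0.1795666265065343
small 487 s [0.0404 0.0418 0.1275 0.1291] line [-0.0507  0.011 ] t pct [0.0059 0.0111 0.0151] zmed 0.134 0.136
obst n 282 rmin 0.134 pts [[0.606, 0.153, 0.115], [0.612, 0.154, 0.116], [0.616, 0.154, 0.152], [0.62, 0.153, 0.152], [0.627, 0.147, 0.116]] zmax 0.15591211146109357
```

View pics/lev.png

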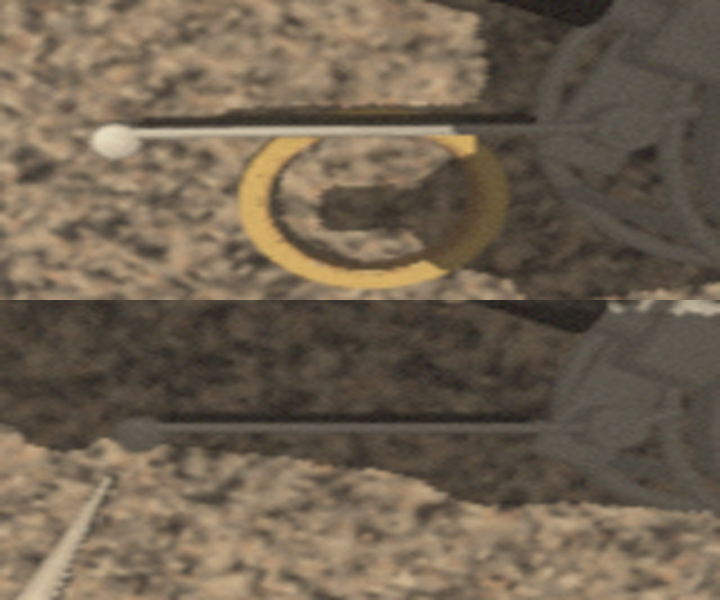

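```bash
cat > push.py <<'E'
from m import *
import sys
def run(n,go):
    g=G[n];nn=np.array([-np.sin(g["a"]),np.cos(g["a"])]);g["H"]=g["H"]+.004*nn
    zt=g["z"]-.015;S=.097
    p,q=pose(n,0,.03,zt,1,S)
    cur=get_state()["tcp_pos"]
    if abs(cur[2]-zt)>.01: ctrl.movep(*pose(n,0,.03,zt+.09,1,S)); ctrl.movel(p,q,.12)
    ctrl.pause(.2);f0=get_state()["contact_force"].copy();t0=get_state()["time"];print("down",t0,get_state()["tcp_pos"]-p,f0.round(2))
    if not go: return
    def mv(th,gap,v):
        p,q=pose(n,th,gap,zt,1,S);ctrl.movel(p,q,v);s=get_state();a=g["a"]-th;m=np.array([-np.sin(a),np.cos(a)])
        e=s["tcp_pos"]-p
        return -(s["contact_force"]-f0)[:2]@m,s["time"],e[:2]@m
    mv(0,.006,.05);th=-.04;log=[]
    while th<.50:
        th+=.02 if th<.35 else .006
        F,t,e=mv(th,0,.03);log.append((round(th,3),round(F,1),round(t,1),round(e*1e3,1)))
        if F>(8 if th>.33 else 13): break
    print(log)
    t1=get_state()["time"]
    hs=[]
    while get_state()["time"]-t1<1.75:
        ctrl.pause(.4);hs.append(np.round(get_state()["contact_force"]-f0,1).tolist())
    print("hold",hs)
    vision.grab_frame("top");im,_=vision.grab_frame("top");cv2.imwrite(f"pics/{n}_held.png",im)
    im,_=vision.grab_frame("wrist");cv2.imwrite(f"pics/{n}_heldw.png",im)
    print("stop th",th)
    for k in np.arange(th-.1,-.01,-.1): F,t,_=mv(k,0,.06);print(round(k,2),round(F,1),round(t,1))
    mv(0,.03,.06);ctrl.pause(.5);im,_=vision.grab_frame("wrist");cv2.imwrite(f"pics/{n}_rel.png",im)
    print(get_state()["time"],(get_state()["contact_force"]-f0).round(1))
run(sys.argv[1],int(sys.argv[2]))
E
python3 push.py large 0
python3 - <<'E'
from m import *
a=vision.grab_frame("side")[0];b=vision.grab_frame("wrist")[0]
cv2.imwrite("pics/dl.png",np.vstack([cv2.resize(a[90:240,240:480],(480,300)),cv2.resize(b,(480,300))]))
E
```

```text
down 8.075 [ 0.00035164 -0.00026618  0.00089933] [ 0.23  0.34 -0.28]
```

View pics/dl.png

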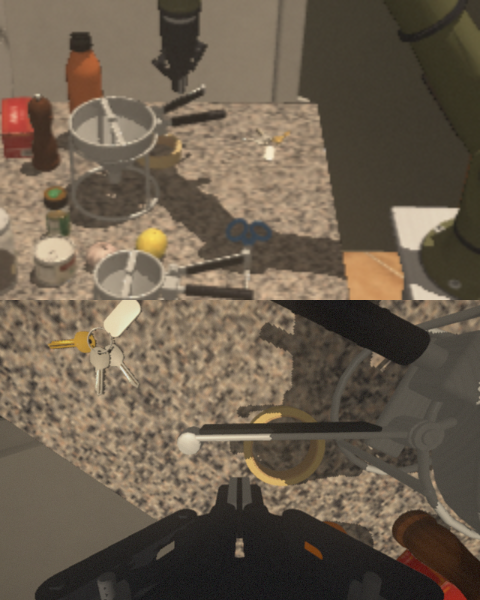

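The wrist view shows the shut fingers (240,490) outside the large lever (line at row 435), clear of it, about 100 mm from the hinge (425,433). Pushing now.

```bash
python3 push.py large 1; python3 - <<'E'
import cv2,numpy as np
L=[cv2.resize(cv2.imread(f"pics/{k}.png"),(480,300)) for k in("large_heldw","large_rel")]
cv2.imwrite("pics/lh.png",np.vstack(L))
E
```

```text
down 8.375 [3.87834808e-05 1.88224951e-05 9.16086547e-05] [ 0.87 -0.49  0.1 ]
[(-0.02, np.float64(-0.2), 9.3, np.float64(0.1)), (0.0, np.float64(1.0), 9.5, np.float64(-0.5)), (0.02, np.float64(0.7), 9.8, np.float64(-0.2)), (0.04, np.float64(0.1), 10.0, np.float64(-0.0)), (0.06, np.float64(0.8), 10.3, np.float64(0.0)), (0.08, np.float64(1.7), 10.5, np.float64(0.0)), (0.1, np.float64(1.6), 10.8, np.float64(0.0)), (0.12, np.float64(0.7), 11.0, np.float64(0.0)), (0.14, np.float64(1.5), 11.3, np.float64(0.0)), (0.16, np.float64(2.5), 11.5, np.float64(0.0)), (0.18, np.float64(1.9), 11.8, np.float64(0.0)), (0.2, np.float64(2.9), 12.0, np.float64(0.0)), (0.22, np.float64(1.5), 12.3, np.float64(-0.0)), (0.24, np.float64(2.8), 12.5, np.float64(0.0)), (0.26, np.float64(2.5), 12.8, np.float64(0.0)), (0.28, np.float64(2.7), 13.0, np.float64(0.0)), (0.3, np.float64(1.9), 13.3, np.float64(0.1)), (0.32, np.float64(2.2), 13.5, np.float64(0.1)), (0.34, np.float64(2.9), 13.8, np.float64(0.0)), (0.36, np.float64(2.7), 14.0, np.float64(0.0)), (0.366, np.float64(3.7), 14.3, np.float64(-0.0)), (0.372, np.f
[... 190 characters left out ...]
 np.float64(3.1), 15.5, np.float64(0.0)), (0.402, np.float64(3.3), 15.8, np.float64(0.0)), (0.408, np.float64(2.7), 16.0, np.float64(0.0)), (0.414, np.float64(3.7), 16.3, np.float64(-0.0)), (0.42, np.float64(3.3), 16.5, np.float64(0.0)), (0.426, np.float64(3.6), 16.8, np.float64(-0.0)), (0.432, np.float64(4.4), 17.0, np.float64(-0.5)), (0.438, np.float64(5.2), 17.3, np.float64(-1.0)), (0.444, np.float64(7.0), 17.5, np.float64(-1.5)), (0.45, np.float64(8.8), 17.8, np.float64(-2.0))]
hold [[-0.7, -9.1, -3.3], [-1.1, -8.2, -3.0], [-0.4, -8.7, -3.1], [-1.0, -8.3, -3.2], [-1.0, -9.1, -2.7]]
stop th 0.4500000000000001
0.35 2.4 20.3
0.25 2.4 20.6
0.15 2.0 20.9
0.05 1.5 21.2
22.4917 [-0.8  0.2 -1.1]
```

View pics/lh.png

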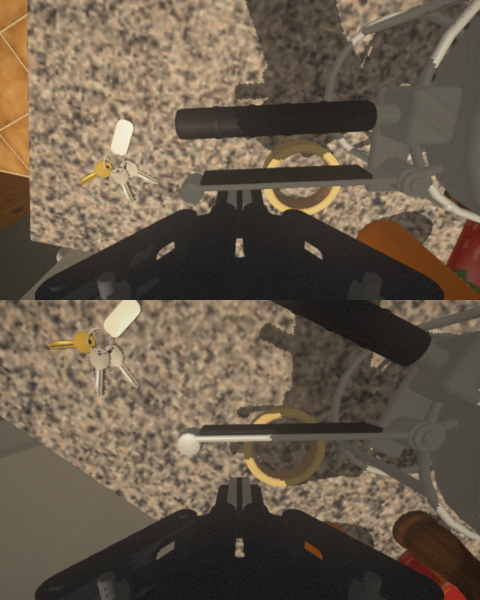

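At the stop the large lever is parallel to the bar with clear air between, held for about 2 s at about 9 N. It then sprung back to rest, with the picture identical to before. Now the small one.

```bash
python3 - <<'E'
from m import *
p=get_state()["tcp_pos"].copy();p[2]=.33;ctrl.movel(p,max_speed=.15)
ctrl.movep(*pose("small",0,.026,.33,1,.097));print(get_state()["time"])
E
python3 push.py small 0; python3 - <<'E'
from m import *
b=vision.grab_frame("wrist")[0];cv2.imwrite("pics/ds.png",cv2.resize(b,(480,300)))
E
```

```text
25.6
down 27.2833 [0.00043762 0.00015479 0.00069655] [ 0.68 -0.16 -0.65]
```

View pics/ds.png

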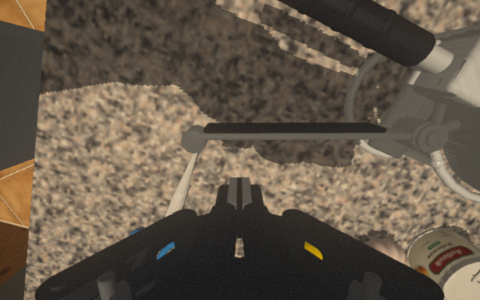

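The picture shows the same geometry at the small lever: fingers (240,185) outside the strip at row 133, ball end (193,137), hinge (432,135). Pushing.

```bash
python3 push.py small 1 | sed 's/np.float64//g'; python3 - <<'E'
import cv2,numpy as np
L=[cv2.resize(cv2.imread(f"pics/{k}.png"),(480,300)) for k in("small_heldw","small_rel")]
cv2.imwrite("pics/sh.png",np.vstack(L))
E
```

```text
down 27.5333 [3.61830098e-05 3.43877453e-05 1.45786642e-04] [ 0.69 -0.38  0.44]
[(-0.02, (-0.3), 28.4, (0.1)), (0.0, (-0.5), 28.7, (-0.0)), (0.02, (1.3), 28.9, (-0.4)), (0.04, (1.5), 29.2, (-0.2)), (0.06, (0.3), 29.4, (-0.0)), (0.08, (1.9), 29.7, (0.0)), (0.1, (1.5), 29.9, (0.0)), (0.12, (2.3), 30.2, (0.0)), (0.14, (2.0), 30.4, (0.0)), (0.16, (2.2), 30.7, (0.1)), (0.18, (2.1), 30.9, (0.0)), (0.2, (2.0), 31.2, (0.0)), (0.22, (2.4), 31.4, (0.0)), (0.24, (2.1), 31.7, (0.0)), (0.26, (2.1), 31.9, (0.0)), (0.28, (2.2), 32.2, (0.0)), (0.3, (2.6), 32.5, (-0.0)), (0.32, (3.0), 32.7, (0.0)), (0.34, (3.4), 33.0, (0.0)), (0.36, (3.2), 33.2, (0.0)), (0.366, (2.8), 33.5, (-0.0)), (0.372, (2.5), 33.7, (0.0)), (0.378, (2.8), 34.0, (0.0)), (0.384, (2.6), 34.2, (0.0)), (0.39, (3.2), 34.5, (0.1)), (0.396, (3.3), 34.7, (0.0)), (0.402, (3.8), 35.0, (-0.0)), (0.408, (3.7), 35.2, (-0.0)), (0.414, (3.3), 35.5, (-0.0)), (0.42, (2.9), 35.7, (-0.0)), (0.426, (2.8), 36.0, (-0.0)), (0.432, (2.7), 36.2, (-0.0)), (0.438, (2.5), 36.5, (-0.0)), (0.444, (3.9), 36.7, (-0.0)), (0.45, (4.2), 37.0, (-0.3)), (0.456, (6.6), 37.2, (-0.8)), (0.462, (7.5), 37.5, (-1.3)), (0.468, (8.3), 37.7, (-1.8))]
hold [[-4.9, -8.4, 1.5], [-4.9, -7.6, 1.9], [-5.0, -7.8, 1.6], [-6.6, -8.1, 1.7], [-5.0, -7.6, 1.8]]
stop th 0.46800000000000014
0.37 3.4 40.2
0.27 2.3 40.5
0.17 1.9 40.8
0.07 1.3 41.1
42.425 [-1.3  0.7  0.5]
```

View pics/sh.png

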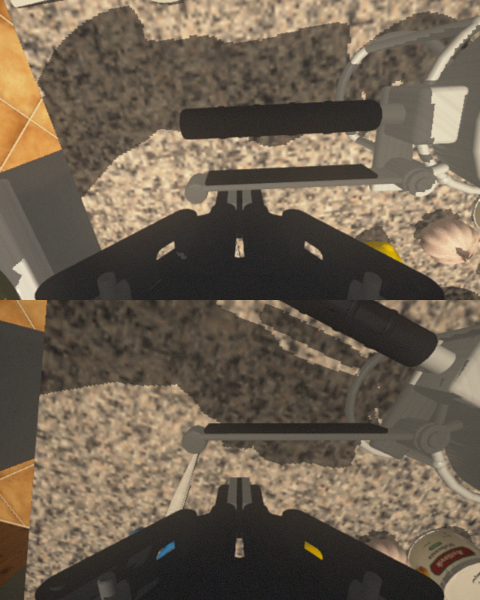

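The small lever reached its stop parallel to the bar, was held, and sprang back; fingers are clear. I lift away and hand in.

```bash
python3 - <<'E'
from m import *
p=get_state()["tcp_pos"].copy();p[2]=.3;ctrl.movel(p,max_speed=.12);ctrl.pause(.5)
print(get_state()["time"],get_state()["contact_force"]);print(ticket.close_job())
E
```

```text
44.6583 [ 0.48706539  0.31856115 -0.12910228]Traceback (most recent call last):
  File "<stdin>", line 3, in <module>
NameError: name 'ticket' is not defined
```

```bash
python3 -c "
from station import ticket
print(ticket.close_job())"
```

```text
the job is handed in; nothing more can be done
None
```

I checked the large lever and then the small one, pushing each from the outer side to its stop short of the bar; I held each about 2 s and let it spring fully back, and the job was handed in at about 45 s.

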